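# Aim the hand scanner at the carton's barcode

## Task

Draw the barcode hand scanner up out of its charging cradle, turn it and aim it at the barcode label on the sloping flap of the open carton of screwdrivers: its window faces the middle of that label squarely, about 10 cm away. Finish while still holding the scanner there in the gripper, steady, clear of the bench and touching nothing else; do not let go or put it down. Leave the loose things on the bench where they are.

Things in the scene. Friction and masses are not known exactly. Their poses are not given: they have to be found in the camera images.
- scanner: Pistol-shaped barcode scanner, light grey, dark nose bumper, 210 g, loose, nose down in its cradle. Origin: centre of the scan window in the nose end (dark glass 34 x 54 mm). It looks along its own -z (at the start straight down). Head: block 48 (x) x 68 (y) x 92 mm (z), from the window up. The handle runs from the head to -x, rising 10 degrees to +z. Small trigger under the handle at the head, unused
- scanner_butt (a point): Centre of the free end of the scanner's handle, at (-136, 0, 88) mm in the scanner's frame; turns with the scanner
- scanner_grip (a point): Best point to grip, in the middle of the scanner's handle, at (-65, 0, 75) mm in the scanner's frame; same axes. The handle is 30 mm wide (y, flat upright sides, pinch these) and 36 mm high; its centre line runs from (-14, 0, 66) to (-136, 0, 88) mm. The centre of mass lies at about (-27, 0, 54) mm
- cradle: Black charging cradle, fixed, no latch. Origin: on the bench under its pocket's middle, z up. Base plate x -170 to +45, 96 mm wide, 18 mm thick. Pocket 55 x 75 mm inside, 71 x 91 outside, rim 72 and floor 28 mm above the bench, takes the scanner's nose (44 mm deep, 3.5 mm clearance): lift straight up. A post at x = -108 mm carries the handle's end; from x = -36 to -95 the handle is free below
- carton: Open brown cardboard carton 240 mm (x) by 120 mm (y) by 110 mm high, fixed, with wooden-handled screwdrivers lying in it; one of three stock containers in a row. Origin: middle of the lower edge of its front end, on the bench; the carton runs to +x from there. A white flap 80 mm long hangs outwards from the upper front edge.
- label: The barcode label to aim at, fixed: sticker 80 (y) x 54 mm (x) with black bars on the sloping white flap of the open carton. Origin: centre of its surface, 79 mm above the bench, 26 mm in front (-x) of the carton's front end. z: straight out of the label, towards the robot's side and 40 degrees above level; x: up the slope; y: as the carton's y
- closed_carton: Closed cardboard carton 240 x 112 x 96 mm, fixed, with the same kind of label flap; not wanted. Origin: middle of the lower edge of its front end.
- stock_bin: Open black stock bin 240 x 120 x 104 mm with steel sockets in it, fixed, with the same kind of label flap; not wanted. Origin: middle of the lower edge of its front end.
- tape_roll: Loose roll of brown packing tape lying flat, 100 mm across, 48 mm high; leave. Origin: centre of its underside.
- label_roll: Loose roll of white labels standing on end, 72 mm across, 55 mm high; leave. Origin: centre of its underside.
- marker: Loose flat marker pen 105 mm long (x), 14 mm high, white with a black cap; leave. Origin: on its underside, near its middle.
- knife: Loose steel carton knife 150 mm long (x), 16 mm high; leave. Origin: centre of its underside.
- mug: Loose white mug 82 mm across, 95 mm high, handle at +y; leave. Origin: centre of its underside.
- small_carton: Loose small closed carton 110 x 75 x 60 mm; leave. Origin: centre of its underside.
- loose_driver: Loose screwdriver, 24 mm thick wooden handle to -x, 210 mm long; leave. Origin: on the bench where the blade leaves the handle.
Mind the look-alikes: they are no part of the job. Leave any orange look-alike of the scanner alone.

How it is judged (in metres and radians):
On the way, in this order (a step that is already met when the one before it is completed fails the run):
1. the scanner is in the gripper, drawn clear out of the cradle's pocket (contact force between scanner and the fingers above 1 N and contact force between scanner and cradle below 0.05 N and contact force between scanner and carton below 0.05 N and contact force between scanner and closed_carton below 0.05 N and contact force between scanner and stock_bin below 0.05 N and z of scanner in the frame of cradle above 0.08 m), for 0.2 s.
2. the scanner is turned and aimed at the open carton's label (contact force between scanner and the fingers above 1 N and contact force between scanner and cradle below 0.05 N and contact force between scanner and carton below 0.05 N and contact force between scanner and closed_carton below 0.05 N and contact force between scanner and stock_bin below 0.05 N and height (world z) of scanner above 0.06 m and height (world z) of scanner_butt above 0.03 m and x of label in the frame of scanner between -0.025 and 0.025 m and y of label in the frame of scanner between -0.025 and 0.025 m and z of label in the frame of scanner between -0.16 and -0.06 m and z of scanner in the frame of label above 0.04 m and angle between the z axis of scanner and the z axis of label, either way round below 0.45 rad), for 0.2 s.
At the end, for the whole second after the job is handed in: Only the gripper touches the scanner: window over 60 mm, handle end over 30 mm above the bench. The label's middle lies 60 to 160 mm ahead of the window, within 25 mm of the scan axis both ways; aim within 0.45 rad of square to the label. Still (under 0.03 m/s, 0.2 rad/s) (all of step 2 and linear speed of scanner below 0.03 m/s and angular speed of scanner below 0.2 rad/s); the arm keeps its last pose, push and grip.
It fails at once if a loose thing on the bench (tape roll, label roll, marker, knife, mug, small carton, screwdriver) is pushed more than 20 mm from its place (distance of any of tape_roll, label_roll, marker, knife, mug, small_carton, loose_driver from where it was at the start of the episode above 0.02 m).
It also fails if it takes over 38 s, if anything falls off the work surface, if the arm or the gripper's body presses on something with over 40 N, if the wrist force passes 120 N, or if a joint passes its speed limit or range.

## Robot

A 6-joint arm with a two-finger parallel gripper is mounted at the origin on the work surface. World frame = base frame: x ahead of the robot, y to its left, z up, the work surface at z = 0. Lengths are in m, angles in degrees, forces in N, time in s.
With the tool pointing down it reaches from about 0.275 to 0.875 m from the base axis. Payload 12.5 kg.
Tool frame: the origin (TCP) lies on the centre line of the jaws, within the pads' length; the fingertips stand 8 mm ahead of it and the grasp point (between the pads) lies 11 mm behind it; z points along the fingers, x is the direction in which the jaws open and shut, and the axes are right-handed (so a half turn about z gives the same grasp; the last joint's range is limited). The gripper opens to 85 mm and grips with 20 to 120 N. Pads are 22 mm wide; open, the fingers measure 114 mm over their backs; the gripper's body (76 mm by 85 mm) begins 54 mm behind the grasp point. The pads swing forward as they close: fully open they stand 13 mm farther back than shut.
Start: joints at [-68.961, 20.094, 94.641, -0, 65.266, -4.847], TCP at [0.24, -0.495, 0.239] pointing down, gripper open.
Joint ranges: [-157.81, 157.81], [-45, 120.19], [0.68, 151.7], [-89.99, 269.99], [4.06, 180], [-164.3, 164.3]. Speed limits (degrees/s): [127.2, 127.2, 159.86, 180, 180, 180].

## Interface

Orientations are given as [roll, pitch, yaw] about the fixed x, y, z axes, in that order (R = Rz(yaw) Ry(pitch) Rx(roll)).
In Python, from rig import manip, effector, ik, observe, optics, workorder gives the robot as it stands. Calls block until the motion is done:
- manip.goto(position, orientation): joint-space move of the TCP to a pose.
- manip.move_l(position, orientation=None, max_speed=0.15): straight line of the TCP; orientation=None keeps the orientation; max_speed is the mean speed in m/s.
- manip.move_j(angles): joint-space move.
- effector.command_gripper(opening, effort=None): opening from 0.0 (shut) to 1.0 (fully open); effort is the grip in N (None keeps the last); returns when the fingers have stopped.
- manip.dwell(seconds).
- ik(position, orientation): joint angles nearest the present ones, or None.
- observe(): the state.
- optics.grab_frame(name): name is "scene" or "top" or "wrist"; returns a dict with "image" (420x560x3 uint8, red, green, blue), "fx", "fy", "cx", "cy" (pixels), "pose" (4x4, takes a point from camera to world coordinates). Camera axes: x right, y up, looking along -z (the intrinsics and any distortion apply to the point x, -y, -z); pixel columns grow to the right and rows downward; lengths in m; the calibration is good to about 2 mm. The wrist camera is an equidistant fisheye: a pixel r from the principal point sees the ray r / f radians off the axis. A picture is of the moment at which its call begins. There is no depth.
A pose or a line that the arm cannot do raises manip.PlanningError and nothing moves.
- workorder.hand_in(): hands the job in, once; it reports no verdict.
The state is a dict: "time": time; "q": joint angles; "qd": joint speeds; "tau": joint torques, N m; "eef_pos": TCP position; "ee_rot": TCP orientation; "force": force on the tool from outside, world axes, zero at the start; "ft_torque": the same for the moment, N m; "width": opening from 0.0 (shut) to 1.0 (fully open).
Only numpy, scipy, OpenCV 4.12 (cv2) and the standard library are available. Lean on these libraries where they do the work, as an engineer would, in place of code of your own. Each camera call takes 0.05 s, during which the arm holds its last target.

## Working session

There is one attempt and no reset: what is moved stays moved. The work goes in short steps, each a Python script; the robot and the scene stay as the last script left them, time stands still between calls to the robot, and variables do not carry over. Pictures are saved under pics/ and viewed, and the job is handed in when it is done.

```bash
ls; mkdir -p pics; python3 - <<'E'
from rig import manip, effector, ik, observe, optics, workorder
import cv2
for n in ["scene","top","wrist"]:
    f=optics.grab_frame(n)
    cv2.imwrite(f"pics/{n}0.png",cv2.cvtColor(f["image"],cv2.COLOR_RGB2BGR))
    print(n,f["fx"],f["fy"],f["cx"],f["cy"],f["pose"].round(4).tolist() if hasattr(f["pose"],'round') else f["pose"],[k for k in f])
print(observe())
E
```

```text
pics
scene 385.94318886927374 385.94318886927374 279.09395630764175 210.90968771938776 [[0.5514, -0.7064, 0.4437, 1.2075], [0.8342, 0.4716, -0.2859, -0.2445], [-0.0073, 0.5278, 0.8494, 1.3362], [0.0, 0.0, 0.0, 1.0]] ['image', 'fx', 'fy', 'cx', 'cy', 'pose']
top 481.5014442465594 481.5014442465594 282.2162937712881 207.49934164616533 [[-0.0259, 0.9891, -0.145, 0.3572], [-0.9997, -0.0263, -0.0005, 0.1659], [-0.0043, 0.1449, 0.9894, 1.4763], [0.0, 0.0, 0.0, 1.0]] ['image', 'fx', 'fy', 'cx', 'cy', 'pose']
wrist 325.19226210127806 325.19226210127806 280.84537768840903 209.41439127646953 [[0.4364, 0.8645, 0.2493, 0.3035], [-0.8998, 0.4198, 0.1191, -0.4645], [-0.0017, -0.2763, 0.9611, 0.3736], [0.0, 0.0, 0.0, 1.0]] ['image', 'fx', 'fy', 'cx', 'cy', 'pose']
{'time': 0.15, 'q': array([-6.89614386e+01,  2.01159060e+01,  9.46675920e+01,  6.66661109e-05,
        6.52671109e+01, -4.84814481e+00]), 'qd': array([-0.0027846 , -0.04656268, -0.03251199, -0.04535409, -0.0432546 ,
       -0.03390014]), 'tau': array([-4.55323370e-04, -5.06249034e+01, -2.91502297e+01, -1.65288634e-04,
        3.36974947e-03, -1.50948395e-06]), 'eef_pos': array([ 0.24005227, -0.49457316,  0.23890111]), 'ee_rot': array([-1.79995662e+02,  5.04226720e-02, -6.41133198e+01]), 'force': array([ 0.85074901, -0.25805517,  0.38755382]), 'ft_torque': array([ 0.00554332,  0.04395447, -0.02078958]), 'width': 1.0008138095769383}
```

View pics/scene0.png

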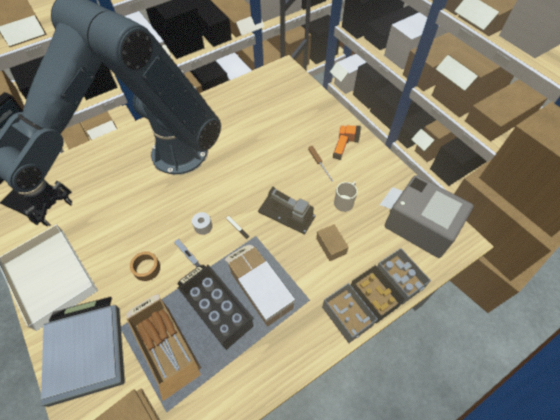

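View pics/top0.png

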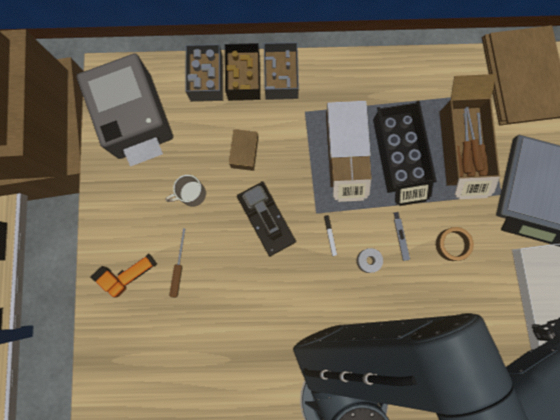

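View pics/wrist0.png

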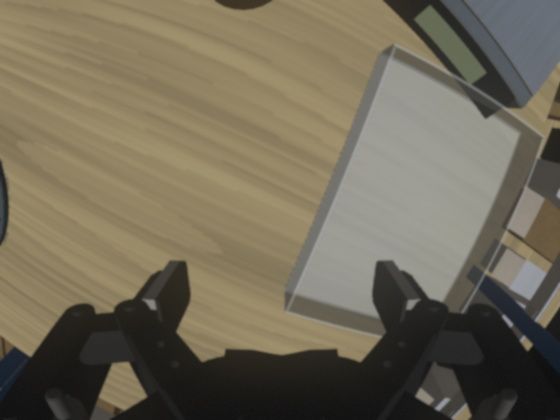

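Candidates: the light-grey scanner in the black cradle is at top (262,212) / scene (290,208). The orange look-alike lies loose at top (125,275) / scene (346,140), and it is not wanted. Of the cartons, the open one with screwdrivers is at top (472,145), the black socket bin at (405,150), and the closed carton at (350,150). I choose the scanner at (262,212) and the label at (476,188), and check both in a close crop.

```bash
python3 - <<'E'
import cv2, numpy as np
t=cv2.imread("pics/top0.png"); s=cv2.imread("pics/scene0.png")
a=cv2.resize(t[170:265,220:310],(0,0),fx=4.2,fy=4.2,interpolation=cv2.INTER_CUBIC)
b=cv2.resize(t[150:245,430:520],(0,0),fx=4.2,fy=4.2,interpolation=cv2.INTER_CUBIC)
cv2.imwrite("pics/crop1.png",np.hstack([a,b]))
cv2.imwrite("pics/crop2.png",cv2.resize(s[175:245,245:330],(0,0),fx=8,fy=8,interpolation=cv2.INTER_CUBIC))
cv2.imwrite("pics/crop3.png",cv2.resize(s[285:355,110:195],(0,0),fx=8,fy=8,interpolation=cv2.INTER_CUBIC))
E
```

```text
(no output)
```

View pics/crop1.png

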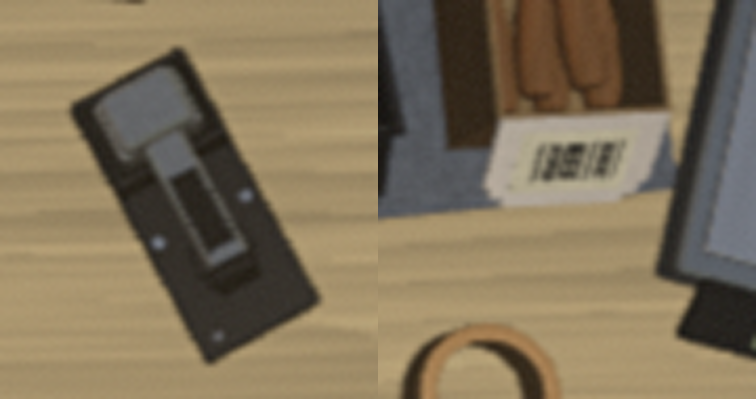

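View pics/crop2.png

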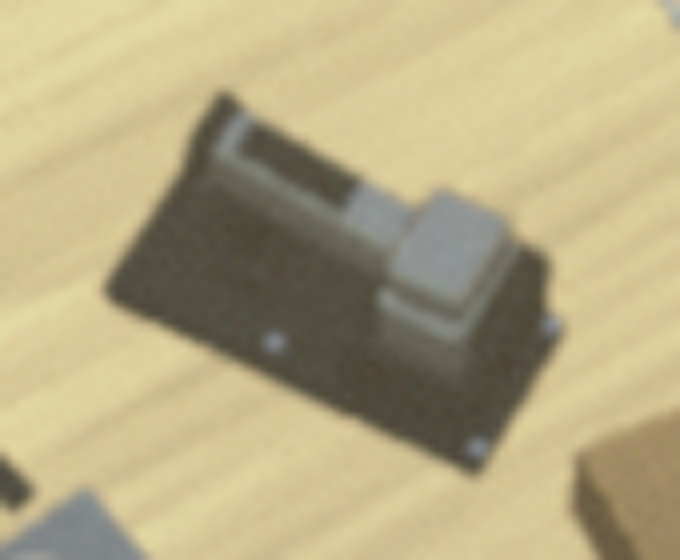

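View pics/crop3.png

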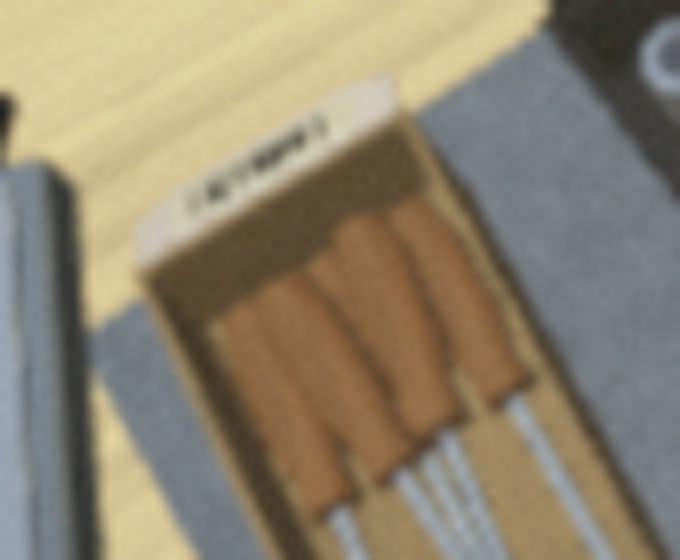

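```bash
cat > h.py <<'E'
import numpy as np, json
from scipy.optimize import least_squares
from scipy.spatial.transform import Rotation as Ro
C={"scene":(385.943,279.094,210.910,np.array([[0.5514,-0.7064,0.4437,1.2075],[0.8342,0.4716,-0.2859,-0.2445],[-0.0073,0.5278,0.8494,1.3362]])),
"top":(481.501,282.216,207.499,np.array([[-0.0259,0.9891,-0.145,0.3572],[-0.9997,-0.0263,-0.0005,0.1659],[-0.0043,0.1449,0.9894,1.4763]]))}
def proj(cam,P):
    f,cx,cy,T=C[cam]; p=T[:,:3].T@(np.asarray(P)-T[:,3]); return np.array([cx+f*p[0]/-p[2],cy-f*p[1]/-p[2]])
def hit(cam,px,z):
    f,cx,cy,T=C[cam]; d=T[:,:3]@np.array([(px[0]-cx)/f,-(px[1]-cy)/f,-1]); o=T[:,3]; return o+d*(z-o[2])/d[2]
def fit(obs,x0):
    def w(p,P): c,s=np.cos(p[2]),np.sin(p[2]); return np.array([p[0]+c*P[0]-s*P[1],p[1]+s*P[0]+c*P[1],P[2]])
    r=lambda p:np.concatenate([proj(c,w(p,np.array(P)/1000))-px for c,P,px in obs])
    s=least_squares(r,x0,loss='soft_l1'); return s.x,r(s.x).reshape(-1,2)
E
cat > fit.py <<'E'
from h import *
T=lambda x,y:(220+x/4.2,170+y/4.2); S=lambda x,y:(245+x/8,175+y/8)
ob=[("top",(-170,-48,18),T(318,298)),("top",(-170,48,18),T(210,362)),("top",(35.5,45.5,72),T(72,105)),("top",(35.5,-45.5,72),T(182,48)),
("scene",(45,-48,9),S(480,472)),("scene",(-170,-48,9),S(108,292)),("scene",(45,48,9),S(562,330)),
("top",(-139,0,134),T(228,256)),]
p,r=fit(ob,[.45,.2,.5]); print("cradle",p[:2],np.degrees(p[2])); print(r.round(1).tolist())
T=lambda x,y:(430+(x-378)/4.2,150+y/4.2); S=lambda x,y:(110+x/8,285+y/8)
# carton front upper edge z=.110, y +-60 ; label centre
ob=[("top",(0,60,110),T(500,113)),("top",(0,-60,110),T(668,108)),("top",(-26,0,79),T(578,163)),
("scene",(0,60,110),S(402,112)),("scene",(0,-60,110),S(145,268)),("scene",(-26,0,79),S(262,168))]
p,r=fit(ob,[.5,-.25,0.]); print("carton",p[:2],np.degrees(p[2])); print(r.round(1).tolist())
for c,q in(("top",T(578,163)),("scene",S(262,168))): print("label",hit(c,q,.079))
E
python3 fit.py
python3 - <<'E'
import sys; sys.path.insert(0,'.')
from h import *
for n,q,z in [("tape",(456,244),.048),("labelroll",(370,260),.055),("knife",(402,236),.016),("marker",(331,236),.014),("mug",(189,189),.095),("smallc",(244,149),.06),("driver",(179,264),.02),("bin label",(413,192),.08),("closed label",(352,190),.08),("orange",(125,275),.03),("scale",(540,190),.1),("tray",(535,280),.05)]: print(n,hit("top",q,z).round(3))
E
```

```text
cradle [0.59650969 0.24704263] 27.205958824687976
[[0.6, 0.0], [-1.6, 0.1], [-1.6, -1.1], [-0.8, -2.0], [-0.6, 0.3], [-1.4, 0.0], [0.1, -0.4], [2.6, 5.4]]
carton [ 0.63312922 -0.40438855] 0.4514984416977833
[[-0.7, 0.2], [0.7, -0.0], [-2.0, -1.6], [-0.3, -0.4], [-2.7, 0.5], [-0.1, -0.8]]
label [ 0.60231599 -0.41005018  0.079     ]
label [ 0.60976259 -0.40536764  0.079     ]
tape [ 0.444 -0.345  0.048]
labelroll [ 0.403 -0.087  0.055]
knife [ 0.474 -0.195  0.016]
marker [0.48  0.021 0.014]
mug [0.621 0.437 0.095]
smallc [0.747 0.278 0.06 ]
driver [0.407 0.481 0.02 ]
bin label [ 0.598 -0.219  0.08 ]
closed label [ 0.608 -0.04   0.08 ]
orange [0.378 0.64  0.03 ]
scale [ 0.59  -0.581  0.1  ]
tray [ 0.333 -0.566  0.05 ]
```

```bash
cat >> h.py <<'E'
def Rsc(yaw): return Ro.from_euler('z',yaw).as_matrix()
def toolrel(sign,tilt):  # tool rotation in scanner frame; tilt>0: tool z leans to +x
    z=np.array([np.sin(tilt),0,-np.cos(tilt)]); x=np.array([0,sign,0.]); return np.column_stack([x,np.cross(z,x),z])
GRIP=np.array([-.065,0,.075])
def tcp(Rs,ps,Rt,back=0.): # TCP pose with grasp point(11mm behind TCP) at GRIP
    R=Rs@Rt; p=ps+Rs@GRIP+R[:,2]*(.011-back); return p,Ro.from_matrix(R).as_euler('xyz',degrees=True)
def aim(label,yaw,d,up=1):
    z=np.array([-np.cos(np.radians(40))*np.cos(yaw),-np.cos(np.radians(40))*np.sin(yaw),np.sin(np.radians(40))])
    y=np.array([-np.sin(yaw),np.cos(yaw),0])
    y=-y if up else y   # handle (-x) up the slope when x points down: x=y×z
    x=np.cross(y,z); return np.column_stack([x,y,z]), label+d*z
E
python3 - <<'E'
from h import *
from rig import ik
for sg in (1,-1):
  for t in (-10,0,10,20):
    Rt=toolrel(sg,np.radians(t)); Rs=Rsc(np.radians(27.2)); ps=np.array([.5965,.247,.028])
    o=[t,sg]
    for b in (0,.12):
        q=ik(*tcp(Rs,ps,Rt,b)); o.append(None if q is None else np.round(q).tolist())
    o.append("|")
    for up in (1,0):
        R2,p2=aim(np.array([.607,-.407,.079]),0,.1,up); q=ik(*tcp(R2,p2,Rt)); o.append((R2[2,0].round(2),None if q is None else np.round(q).tolist()))
    print(*o)
E
```

```text
-10 1 [18.0, 38.0, 90.0, -2.0, 62.0, -98.0] [18.0, 32.0, 81.0, -2.0, 77.0, -98.0] | (np.float64(-0.77), [-59.0, 26.0, 107.0, 86.0, 48.0, -33.0]) (np.float64(0.77), [-62.0, 28.0, 111.0, 64.0, 39.0, 157.0])
0 1 [17.0, 34.0, 96.0, -0.0, 50.0, -100.0] [17.0, 25.0, 92.0, -0.0, 64.0, -100.0] | (np.float64(-0.77), [-56.0, 24.0, 104.0, 69.0, 43.0, -17.0]) (np.float64(0.77), [-65.0, 31.0, 114.0, 81.0, 45.0, 139.0])
10 1 [17.0, 31.0, 103.0, 3.0, 36.0, -103.0] [16.0, 19.0, 101.0, 2.0, 50.0, -102.0] | (np.float64(-0.77), [-54.0, 24.0, 100.0, 50.0, 42.0, 2.0]) (np.float64(0.77), [-68.0, 34.0, 116.0, 92.0, 53.0, 126.0])
20 1 [16.0, 29.0, 110.0, 10.0, 23.0, -110.0] [15.0, 14.0, 111.0, 7.0, 36.0, -108.0] | (np.float64(-0.77), [-51.0, 24.0, 95.0, 33.0, 46.0, 19.0]) (np.float64(0.77), [-70.0, 39.0, 117.0, 100.0, 63.0, 116.0])
-10 -1 [18.0, 38.0, 90.0, -2.0, 62.0, 82.0] [18.0, 32.0, 81.0, -2.0, 77.0, 82.0] | (np.float64(-0.77), [-59.0, 26.0, 107.0, 86.0, 48.0, 147.0]) (np.float64(0.77), [-62.0, 28.0, 111.0, 64.0, 39.0, -23.0])
0 -1 [17.0, 34.0, 96.0, -0.0, 50.0, 80.0] [17.0, 25.0, 92.0, -0.0, 64.0, 80.0] | (np.float64(-0.77), [-56.0, 24.0, 104.0, 69.0, 43.0, 163.0]) (np.float64(0.77), [-65.0, 31.0, 114.0, 81.0, 45.0, -41.0])
10 -1 [17.0, 31.0, 103.0, 3.0, 36.0, 77.0] [16.0, 19.0, 101.0, 2.0, 50.0, 78.0] | (np.float64(-0.77), None) (np.float64(0.77), [-68.0, 34.0, 116.0, 92.0, 53.0, -54.0])
20 -1 [16.0, 29.0, 110.0, 10.0, 23.0, 70.0] [15.0, 14.0, 111.0, 7.0, 36.0, 72.0] | (np.float64(-0.77), [-51.0, 24.0, 95.0, 33.0, 46.0, -161.0]) (np.float64(0.77), [-70.0, 39.0, 117.0, 100.0, 63.0, -64.0])
```

```bash
python3 - <<'E'
from h import *
from rig import manip, observe, optics
import cv2
p,r=tcp(Rsc(np.radians(27.2)),np.array([.5965,.247,.028]),toolrel(1,0),.14)
manip.goto(p,r)
f=optics.grab_frame("wrist"); cv2.imwrite("pics/wrist1.png",cv2.cvtColor(f["image"],cv2.COLOR_RGB2BGR))
o=observe(); print(o["time"],o["eef_pos"],o["ee_rot"],p,r)
np.savez("w1.npz",pose=f["pose"],K=[f["fx"],f["cx"],f["cy"]])
E
```

```text
2.925 [0.53891521 0.21669076 0.23201525] [-1.79999390e+02  4.41628576e-03  1.17129606e+02] [0.53868794 0.21728863 0.232     ] [180.    0.  117.2]
```

View pics/wrist1.png

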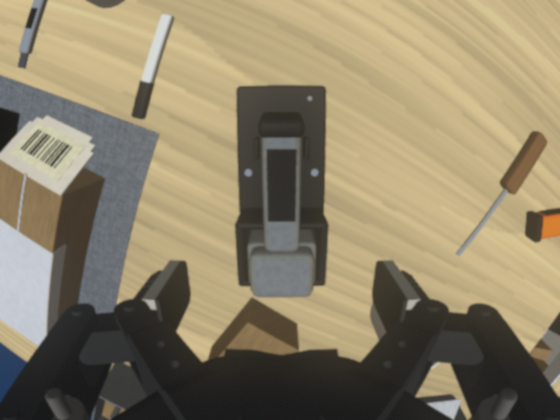

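```bash
python3 - <<'E'
from h import *
import h, cv2
d=np.load("w1.npz"); f,cx,cy=d["K"]; T=d["pose"]
def pw(P):
    p=T[:3,:3].T@(np.asarray(P)-T[:3,3]); v=np.array([p[0],-p[1],-p[2]]); a=np.arctan2(np.hypot(v[0],v[1]),v[2]); n=v[:2]/np.hypot(*v[:2]); return np.array([cx,cy])+f*a*n
old=h.proj; h.proj=lambda c,P: pw(P) if c=="w" else old(c,P)
def world(p,P): return np.array([p[0]+np.cos(p[2])*P[0]-np.sin(p[2])*P[1],p[1]+np.sin(p[2])*P[0]+np.cos(p[2])*P[1],P[2]])
p0=[.5965,.247,np.radians(27.2)]
for P in [(-170,-48,18),(-170,48,18),(45,48,18),(35.5,45.5,72),(35.5,-45.5,72),(-136,15,134),(-136,-15,134),(24,34,120),(24,-34,120),(-24,34,120)]:
    print(P,pw(world(p0,np.array(P)/1000)).round(1))
a=fit([("w",(-170,48,18),(325.5,87)),("w",(-170,-48,18),(237,87))],p0); 
# label of closed carton irrelevant
ob=[("w",(-170,48,18),(325.5,87)),("w",(-170,-48,18),(237,87)),("w",(35.5,45.5,72),(326,285)),("w",(35.5,-45.5,72),(236.5,285)),("w",(-139,0,134),(281.5,137)),("w",(24,0,120),(281.5,296))]
p,r=fit(ob,p0);print(p[:2],np.degrees(p[2]),r.round(1).tolist())
I=cv2.imread("pics/wrist1.png"); cv2.imwrite("pics/w1c.png",cv2.resize(I[70:310,215:345],(0,0),fx=2.5,fy=2.5,interpolation=cv2.INTER_CUBIC))
E
```

```text
(-170, -48, 18) [236.3  86.7]
(-170, 48, 18) [326.9  86.6]
(45, 48, 18) [321.6 272.8]
(35.5, 45.5, 72) [325.5 288.3]
(35.5, -45.5, 72) [238.4 288.5]
(-136, 15, 134) [303.4 117.4]
(-136, -15, 134) [260.9 117.4]
(24, 34, 120) [320.1 304. ]
(24, -34, 120) [244.2 304.2]
(-24, 34, 120) [322.9 255.6]
[0.59633685 0.24623786] 27.136148726601544 [[1.1, -0.8], [-1.1, -0.8], [-1.1, 2.9], [1.2, 3.0], [0.0, -24.6], [-0.0, 8.0]]
```

View pics/w1c.png

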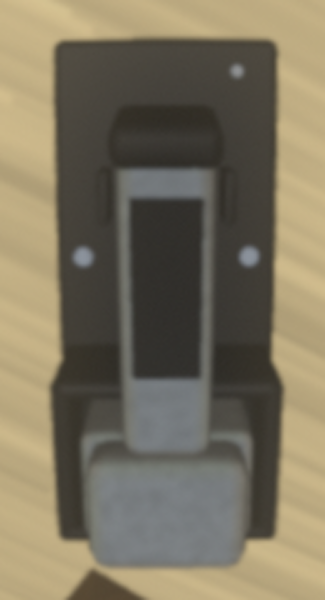

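The picture shows the scanner's handle in line with the jaws: handle centre column about 281.5, dark end cap at row ~113 and head at rows ~255–296. The fit agrees with the earlier one to 1–2 mm. Next I grasp and lift.

```bash
python3 - <<'E'
from h import *
from rig import manip, effector, observe, optics
import cv2
Rs=Rsc(np.radians(27.14)); ps=np.array([.5963,.2463,.028]); Rt=toolrel(1,0)
p,r=tcp(Rs,ps,Rt,0)
manip.move_l(p,r,max_speed=.12)
o=observe(); print(o["time"],o["eef_pos"]-p,o["force"])
effector.command_gripper(0.0,80)
o=observe(); print(o["time"],o["width"],o["width"]*85,o["force"],o["eef_pos"]-p)
manip.move_l(p+np.array([0,0,.06]),max_speed=.06)
o=observe(); print(o["time"],o["width"],o["force"])
manip.move_l(p+np.array([0,0,.16]),max_speed=.12)
manip.dwell(.25)
o=observe(); print(o["time"],o["width"],o["force"],o["eef_pos"],o["ee_rot"])
for n in("wrist","scene"):
    f=optics.grab_frame(n); cv2.imwrite(f"pics/{n}2.png",cv2.cvtColor(f["image"],cv2.COLOR_RGB2BGR))
E
```

```text
4.2417 [0.00039293 0.00013541 0.00070829] [-0.34145005  0.33183821  0.56643812]
4.7917 0.3403362027809067 28.92857723637707 [-1.86254794 -0.5200981   5.03555906] [1.06117537e-04 4.54578904e-05 3.08499458e-04]
5.9417 0.3360996228123751 [ 0.17928181  0.21091731 -2.42139746]
7.175 0.3400573617048688 [ 0.28440795 -0.7495843  -1.4499007 ] [0.53833326 0.21656599 0.25149493] [-1.79951931e+02 -8.03999704e-03  1.17136151e+02]
```

View pics/wrist2.png

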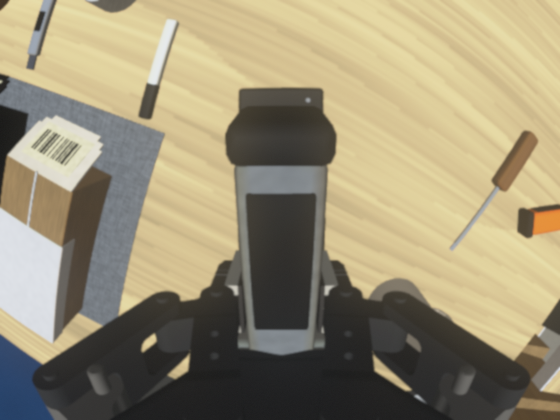

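View pics/scene2.png

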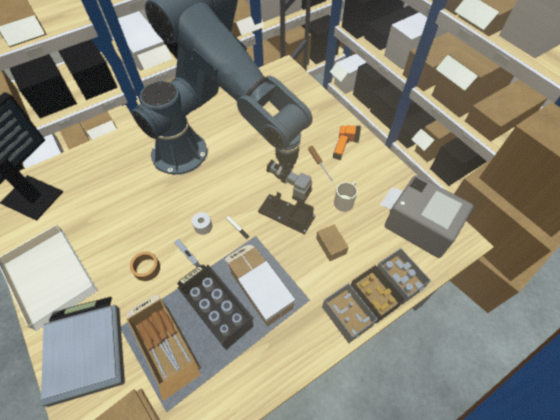

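```bash
cat > path.py <<'E'
from h import *
from scipy.spatial.transform import Slerp
L=np.array([.606,-.406,.079]); YAW=np.radians(.4); Rt=toolrel(1,0)
R2,p2=aim(L,YAW,.10,1)
pf,rf=tcp(R2,p2,Rt)
R3,p3=aim(L,YAW,.20,1); pp,rp=tcp(R3,p3,Rt)
pv=pp+np.array([0,0,.08])
E
python3 - <<'E'
from path import *
from rig import ik, observe
o=observe(); p0=o["eef_pos"]; r0=o["ee_rot"]
print(pf,rf,pp,pv)
S=Slerp([0,1],Ro.from_euler('xyz',[r0,rf],degrees=True))
up=p0+[0,0,.08]
for i in range(0,11):
    a=i/10; P=up+a*(pv-up); R=S(a); q=ik(P,R.as_euler('xyz',degrees=True))
    ps=P+R.as_matrix()@(Rt.T@(-GRIP)) - R.as_matrix()[:,2]*.011
    M=R.as_matrix()@Rt.T; lo=min((ps+M@np.array(c))[2] for c in [(.024,.034,0),(.024,-.034,0),(-.024,.034,0),(-.024,-.034,0),(-.136,0,.088)])
    print(P.round(3),None if q is None else np.round(q),round(lo,3))
for P in(pp,pf): print(ik(P,rf))
E
```

```text
[ 0.52215195 -0.40658538  0.23421006] [-130.     0.   -89.6] [ 0.44554937 -0.40712017  0.29848882] [ 0.44554937 -0.40712017  0.37848882]
[0.538 0.217 0.332] [  17.   19.   83.   -0.   78. -100.] 0.268
[0.529 0.154 0.336] [  15.   15.   87.   -7.   77. -115.] 0.265
[0.52  0.092 0.341] [  11.   11.   93.  -13.   73. -131.] 0.262
[0.511 0.029 0.346] [   7.    7.   99.  -19.   66. -147.] 0.259
[ 0.501 -0.033  0.35 ] None 0.256
[ 0.492 -0.095  0.355] None 0.254
[ 0.483 -0.158  0.36 ] [-19.  -5. 114. -13.  36. 144.] 0.253
[ 0.473 -0.22   0.364] [-33.  -6. 115.  11.  30.  99.] 0.254
[ 0.464 -0.282  0.369] [-46.  -3. 114.  38.  34.  52.] 0.257
[ 0.455 -0.345  0.374] [-57.   2. 109.  52.  45.  20.] 0.262
[ 0.446 -0.407  0.378] [-64.  10. 101.  55.  57.  -1.] 0.269
[-64.23952821  14.96127551 106.93158842  61.72061018  51.81666106
 -12.56311612]
[-56.53910948  24.39489502 103.8821137   69.05574158  43.42740345
 -16.84960077]
```

```bash
python3 - <<'E'
from path import *
from rig import manip, ik, observe, optics
import cv2
p0=observe()["eef_pos"]
manip.move_l(p0+[0,0,.08])
manip.goto(pv,rf)
o=observe(); print(o["time"],o["width"],o["force"],o["eef_pos"]-pv,o["ee_rot"])
for n in("wrist","scene","top"):
    f=optics.grab_frame(n); cv2.imwrite(f"pics/{n}3.png",cv2.cvtColor(f["image"],cv2.COLOR_RGB2BGR))
    if n=="wrist": np.savez("w3.npz",pose=f["pose"],K=[f["fx"],f["cx"],f["cy"]])
E
```

```text
10.2167 0.338536170566841 [-0.12296642  0.28687437 -2.04728643] [ 4.47321780e-04  5.18572525e-04 -5.09664332e-05] [-1.30012530e+02 -1.92085690e-02 -8.95066259e+01]
```

View pics/wrist3.png

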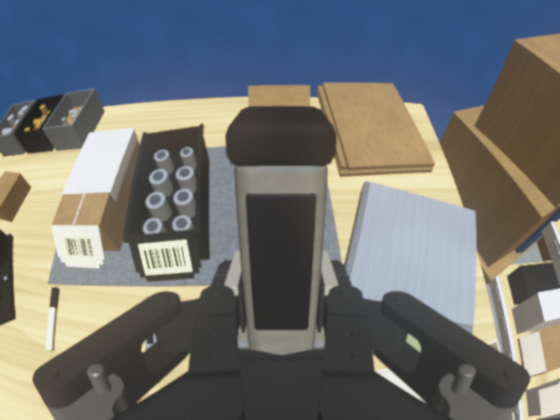

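View pics/scene3.png

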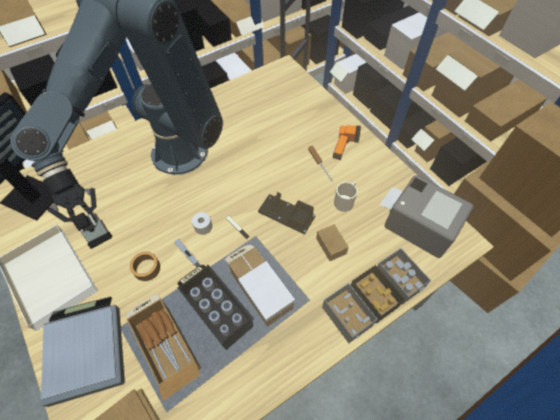

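View pics/top3.png

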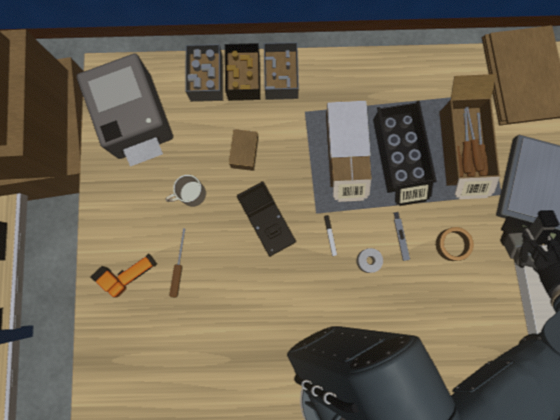

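```bash
python3 - <<'E'
from path import *
from rig import manip, ik, observe, optics
import cv2
manip.move_l(pp,rf)
manip.move_l(pf,rf,max_speed=.08)
manip.dwell(.3)
o=observe(); print(o["time"],o["width"],o["force"],o["eef_pos"]-pf,o["ee_rot"])
for n in("wrist","scene","top"):
    f=optics.grab_frame(n); I=cv2.cvtColor(f["image"],cv2.COLOR_RGB2BGR); cv2.imwrite(f"pics/{n}4.png",I)
    if n=="scene": cv2.imwrite("pics/scene4c.png",cv2.resize(I[220:370,60:240],(0,0),fx=4,fy=4,interpolation=cv2.INTER_CUBIC))
    if n=="top": cv2.imwrite("pics/top4c.png",cv2.resize(I[130:270,400:560],(0,0),fx=4,fy=4,interpolation=cv2.INTER_CUBIC))
print("pred window",proj("scene",p2),proj("top",p2)); 
for P in [(.024,.034,0),(.024,-.034,0),(-.136,0,.088),(-.024,.034,0),(0.024,.034,.092)]: w=p2+R2@np.array(P); print(P,w.round(3),((proj("scene",w)-[60,220])*4).round(),((proj("top",w)-[400,130])*4).round())
E
```

```text
12.75 0.33847073070708766 [ 0.47940878 -0.19227857 -1.33987667] [-8.48073101e-05 -8.45604280e-05  1.51127335e-04] [-1.29992780e+02 -1.01568892e-02 -8.96093974e+01]
pred window [126.77446866 280.02082137] [487.75571908 210.28688382]
(0.024, 0.034, 0) [ 0.514 -0.441  0.125] [229. 256.] [390. 345.]
(0.024, -0.034, 0) [ 0.514 -0.373  0.125] [306. 213.] [294. 348.]
(-0.136, 0, 0.088) [ 0.549 -0.406  0.304] [202. 179.] [457. 253.]
(-0.024, 0.034, 0) [ 0.545 -0.44   0.162] [226. 269.] [409. 294.]
(0.024, 0.034, 0.092) [ 0.444 -0.441  0.184] [170. 161.] [439. 438.]
```

View pics/wrist4.png

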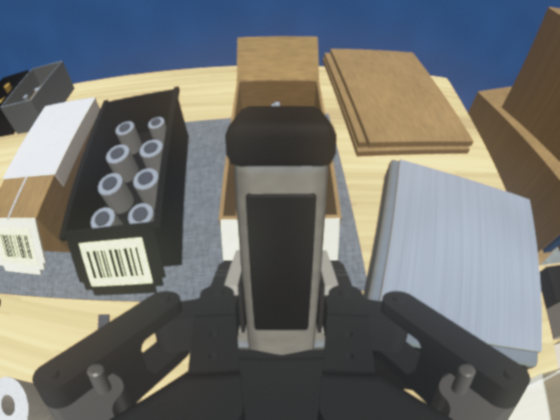

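View pics/scene4c.png

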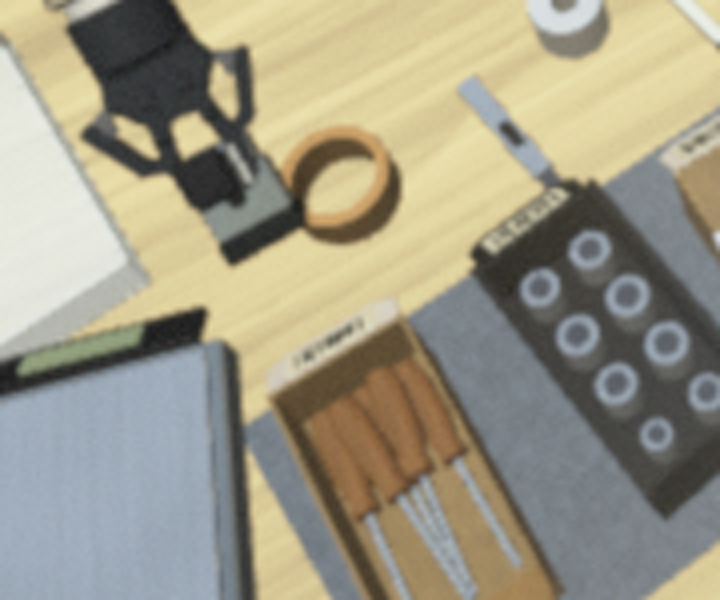

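View pics/top4c.png

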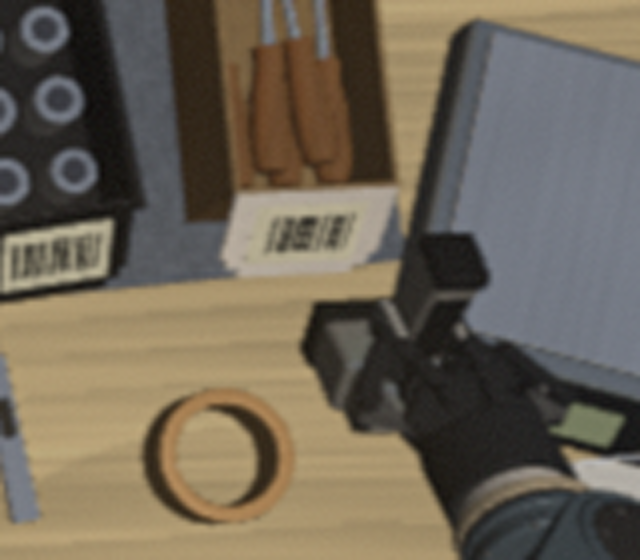

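The close-up shows the scanner's dark nose at scene-crop (232,262)–(303,213), against predicted (226,269)–(306,213). In the wrist view the carton's front end spans columns 222–338 (middle 280), and the handle is centred at column 281. The carton label is clear ahead of the nose, and nothing else is touched. I am handing in.

```bash
python3 - <<'E'
from rig import observe, workorder
o=observe(); print(o["time"],o["qd"].round(3),o["width"])
workorder.hand_in()
E
```

```text
12.9 [ 0.015  0.128  0.115 -0.019  0.043  0.017] 0.3405260059117402
the job is handed in; nothing more can be done
```

I gripped the light-grey scanner by the middle of its handle and lifted it straight out of the cradle. It is now held aimed at the label on the open screwdriver carton, set for 10 cm away and square to the label. I handed the job in at 12.9 s of the 38 s allowed, with the scanner still in the gripper.

**Last checks:**
- **Steadiness:** the tool was within 0.2 mm of its target, joint speeds were about 0.1 °/s or less, and the jaw opening held at about 29 mm on the 30 mm handle.
- **Aim:** the nose corners appeared within about 2–3 pixels of where they should be in the scene picture. The handle and carton were centred within about 1 pixel of each other in the wrist picture.
- **Surroundings:** nothing loose that I could see in the pictures had moved, and the scanner touched nothing but the gripper.

**Disagreements:**
- **Label position:** the top and scene cameras differed by up to about 7 mm. I used a value between them, well inside the 25 mm tolerance.
- **Handle end:** my first reading of the handle end was 5 pixels off because I had missed its dark end cap. The wrist picture cleared that up before I gripped.

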